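Snug up a gel-casting bed

TASK

Close up the gel-casting bed: nudge its stiff sliding dam along from behind, a little at a time, until it has carried the clear tray fully home against the fixed end wall and its sprung pressure bar is pushed back so that the dark tongue on top is flush with the rear ends of the two cheeks beside it. Do not drive it past that mark, since the tray cracks under a hard squeeze. Do not touch the tray with the robot, and leave everything else on the bench where it is.

Things in the scene. Friction and masses are not known exactly. Their poses are not given: they have to be found in the camera images.
- bed: Grey gel-casting bed, fixed to the bench: plate 130 (its x) x 340 (its y, from -175 to +165) x 12 mm high. Origin: underside of the plate, on the bench, on the centre line. The sliding dam is to be pushed along its +y; z is up. Two guide ribs, 8 x 8 mm, at x = -51 and +51 mm guide the tray with 2 mm of play a side.
- wall_face (a point): Centre of the rubber face of the bed's fixed end wall, at the bed's y = +130 mm, 27 mm above the bench. The wall is 130 mm wide, its top 56 mm above the bench; axes as the bed's.
- slide: Sliding dam: white block 120 (x) x 30 (y) x 40 mm high across the bed, axes as the bed's. Origin: centre of its underside, 12.5 mm above the bench. It moves only along the bed's y, origin from y = -120 to -20 mm, against stiff dry friction of about 10 N, and stays where left. It carries the pressure head and sprung bar on its front.
- push_face (a point): Centre of the slide's flat rear face, the face to push on (towards the bed's +y): 120 mm wide, from 12.5 to 52.5 mm above the bench; this point is 32.5 mm above the bench and 15 mm behind the slide's origin.
- slide_front (a point): Centre of the slide's front face, 15 mm ahead of its origin. Ahead of it an aluminium pressure head, screwed in or out by an unknown amount (fixed during the job), carries the black pressure bar, 84 mm wide, 13 to 40 mm above the bench. The bar's free front face is 29 to 39 mm ahead of this point. It is sprung: 1 mm back for each 0.9 N, 13 mm at most.
- mark (a point): Centre of the slide's top, 52.5 mm above the bench. Here a dark tongue, 10 mm wide, on the bar reaches back between two aluminium cheeks on the head (tops about 59.5 mm up). Bar free: the tongue's rear end is 6 mm ahead (+y) of the cheeks' rear ends. Flush: bar 6 mm back, 5.4 N on the tray on top of the slide's friction. Over 9 mm (8.3 N) is too far.
- tray: Loose clear tray, a channel 90 (x) x 130 (y) x 28 mm high, 0.2 to 0.4 kg, open at both ends, lying on the bed between bar and end wall; it takes about 1 to 3 N to slide. Origin: centre of its underside, 12 mm above the bench; axes as the bed's. Home: far end on the wall's rubber, origin at the bed's y = +65 mm; it starts 6 to 20 mm short.
- comb: Bystander: white flat gel comb, 90 x 30 x 6 mm, lying beside the bed on its +x side; origin at the centre of the back's underside.
- rack: Bystander: orange rack of small tubes, 70 x 130 x 47 mm, on the bed's -x side; origin under its centre.
- bottle: Bystander: amber reagent bottle with blue cap, 60 mm diameter, 130 mm high, standing beyond the fixed end wall; origin under its centre.
- dish: Bystander: low white dish, 90 mm diameter, 16 mm high, behind the slide's end of the bed; origin under its centre.
- spatula: Bystander: thin steel weighing spatula, 160 mm long, 4 mm thick, lying on the bed's -x side, beside the slide; origin about its middle.
Things that resemble listed ones, but are neither listed nor needed, are in the scene too. There is more than one size of the tray; the one meant has the size given above.

How it is judged (in metres and radians):
On the way:
1. the tray has reached the fixed end wall (y of tray in the frame of bed above 0.0635 m), for 0.2 s.
At the end, for the whole second after the job is handed in: The tray lies flat on the bed, home against the end wall within 1.5 mm; the sprung bar presses on it with 3.6 to 7.3 N, which is the tongue flush with the cheeks within about 2 mm; slide and tray are at rest (y of tray in the frame of bed above 0.0635 m and z of tray in the frame of bed below 0.0145 m and contact force between slide and tray between 3.6 and 7.3 N and linear speed of each of slide, tray below 0.004 m/s); the robot touches nothing.
It fails at once if the tray is squeezed with more than 8.3 N (the bar driven more than about 9 mm back, 3 mm past the mark) (contact force between slide and tray above 8.3 N).
It fails at once if the robot touches the tray (contact force between any of the fingers, the arm and tray above 0.3 N).
It fails at once if a bystander (comb, rack, bottle, dish or spatula) is moved by more than 15 mm (distance of any of comb, rack, bottle, dish, spatula from where it was at the start of the episode above 0.015 m).
It also fails if it takes over 72 s, if anything falls off the work surface, if the arm or the gripper's body presses on something with over 40 N, if the wrist force passes 120 N, or if a joint passes its speed limit or range.

ROBOT

A 6-joint arm with a two-finger parallel gripper is mounted at the origin on the work surface. World frame = base frame: x ahead of the robot, y to its left, z up, the work surface at z = 0. Lengths are in mm, angles in degrees, forces in N, time in s.
With the tool pointing down it reaches from about 300 to 850 mm from the base axis. Payload 4.2 kg.
Tool frame: the origin (TCP) lies midway between the tips of the shut fingers; the grasp point (between the pads) lies 19 mm behind it; z points along the fingers, x is the direction in which the jaws open and shut, and the axes are right-handed (so a half turn about z gives the same grasp; the last joint's range is limited). The gripper opens to 91 mm and grips with 3 to 60 N. Pads are 32 mm wide; open, the fingers measure 118 mm over their backs; the gripper's body (76 mm by 178 mm) begins 60 mm behind the grasp point.
Start: joints at [-69.328, 18.312, 89.639, -0, 72.044, -1.146], TCP at [213.711, -533.827, 213.976] pointing down, gripper open.
Joint ranges: [-177.97, 177.97], [-48.28, 115.42], [12.27, 149.76], [-77.06, 257.06], [2.81, 150.46], [-146.56, 146.56]. Speed limits (degrees/s): [147.25, 147.25, 180, 180, 180, 180].

INTERFACE

Orientations are given as [roll, pitch, yaw] about the fixed x, y, z axes, in that order (R = Rz(yaw) Ry(pitch) Rx(roll)).
In Python, from workcell import env gives the robot as it stands. The module is installed in compiled form; this text tells all that it offers.
- The arm moves only by the tool drive_tool, never from a script. Its argument "series" is a list of rows, each a list of 3 entries, a list of its own where there are three numbers: the closure, from 0 (fully open) to 1 (shut), then the shift along the tool's x, y, z in mm, then the turn, a rotation vector about the tool's x, y, z in rad. In form: [[gripper, [dx, dy, dz], [rx, ry, rz]], ...]. A call has exactly 5 rows; each row is the pose to reach, as a shift and turn from the pose commanded when the call began, along the tool's axes at that moment; what a row does not reach only later rows make up. A row lasts 1/10 s, in which the tool goes at most 50 mm and 8.59 degrees, less where a joint would pass 70% of its speed; a pose out of reach is approached as far as the arm can. A call with a gripper value outside its range is refused whole. The fingers move at their own pace and stop on an object; "squeeze" is the grip in N (left out, the last holds). Time passes only in rows, so rows that repeat a pose let the fingers close, or fill a call up. It gives the time, the measured TCP pose, the force and the opening at its end, in the units of the state.
- env.state(): the state, without advancing time (a new reading comes with each control period).
- env.grab_frame(name): name is "side" or "top" or "wrist"; returns a dict with "image" (480x640x3 uint8, red, green, blue), "K" (3x3 intrinsics, pixels), "origin" and "orientation" of the camera in the world. Camera axes: x right, y down, z forward; pixel columns grow to the right and rows downward; lengths in mm; the calibration is good to about 2 mm. A picture is of the moment at which its call begins. There is no depth.
- env.job_done(): hands the job in, once; it reports no verdict.
The state is a dict: "time_s": time; "qpos": joint angles; "qvel": joint speeds; "effort": joint torques, N m; "ee_pos": TCP position; "ee_rot": TCP orientation; "force": force on the tool from outside, world axes, zero at the start; "torque": the same for the moment, N m; "gripper_width": finger opening in mm.
Only numpy, scipy, OpenCV 4.12 (cv2) and the standard library are available. Lean on these libraries where they do the work, as an engineer would, in place of code of your own. Each camera call takes 0.05 s, during which the arm holds its last target.

## Working session

There is one attempt and no reset: what is moved stays moved. The work goes in short steps, Python scripts to look and compute and a tool call to move; the robot and the scene stay as the last step left them, time stands still between calls to the robot, and variables do not carry over. Pictures are saved under pics/ and viewed, and the job is handed in when it is done.

Besides the shell and the picture viewer there is one more tool, called after "Emit:" as a command line: name --argument value ..., lists and objects as JSON in quotes. drive_tool: Moves the arm, as the interface text tells. Its arguments: {"type":"object","properties":{"series":{"type":"array","items":{"type":"array"}},"squeeze":{"type":"number"}},"required":["series"]}

```bash
mkdir -p pics
cat > h.py <<'E'
import numpy as np, cv2
from workcell import env
def grab(n,f):
    d=env.grab_frame(n); cv2.imwrite('pics/'+f+'.png',d['image'][:,:,::-1]); np.savez('pics/'+f+'.npz',img=d['image'],K=d['K'],o=d['origin'],R=np.array(d['orientation'])); return d
E
python3 - <<'E'
from h import *
print(env.state())
for n in('side','top','wrist'):
    d=grab(n,n+'0'); print(n,d['K'],d['origin'],d['orientation'])
E
```

```text
{'time_s': 0.0, 'qpos': array([-6.93285521e+01,  1.83492976e+01,  8.97084892e+01, -1.82717960e-03,
        7.20409251e+01, -1.14597311e+00]), 'qvel': array([-0.09764353,  0.02894417,  0.02520856, -0.12561623, -0.14499737,
       -0.02357742]), 'effort': array([ 2.00866552e-04, -4.12466455e+01, -2.31970453e+01,  7.28727831e-02,
        4.57309652e-02, -1.70230164e-04]), 'ee_pos': array([ 213.50937615, -533.34059287,  213.12963831]), 'ee_rot': array([-1.79999763e+02,  9.87269190e-02, -6.81820139e+01]), 'force': array([-0.0997009 ,  0.58569866,  0.35445195]), 'torque': array([ 0.02773847,  0.00958446, -0.00936757]), 'gripper_width': 91.3138897179381}
side [[496.18631252   0.         316.86991346]
 [  0.         496.18631252 227.84430217]
 [  0.           0.           1.        ]] [285.64476313 691.56286025 777.97464212] [-1.35880088e+02  1.60541053e-02 -1.62742297e+02]
top [[472.6902255   0.        318.8375585]
 [  0.        472.6902255 241.6932782]
 [  0.          0.          1.       ]] [459.23518152  -9.05810395 855.72341672] [-176.69238105   -0.65019987  -90.52415259]
wrist [[393.12907782   0.         321.93179699]
 [  0.         393.12907782 242.00193406]
 [  0.           0.           1.        ]] [ 285.4450766  -505.69972639  384.0549081 ] [ 1.64081108e+02  9.99951620e-02 -6.82505523e+01]
```

View pics/top0.png

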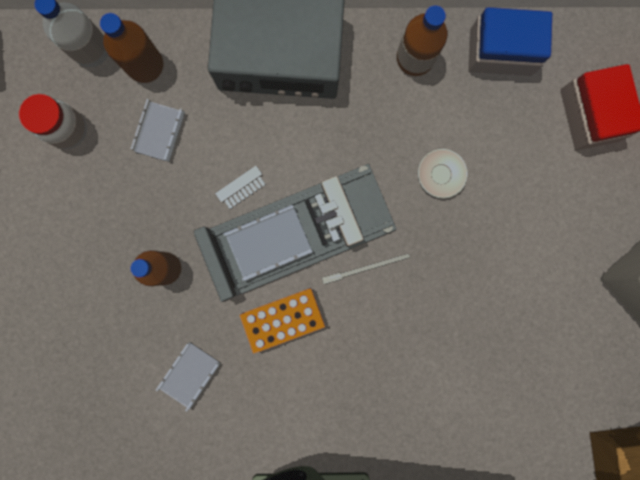

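View pics/side0.png

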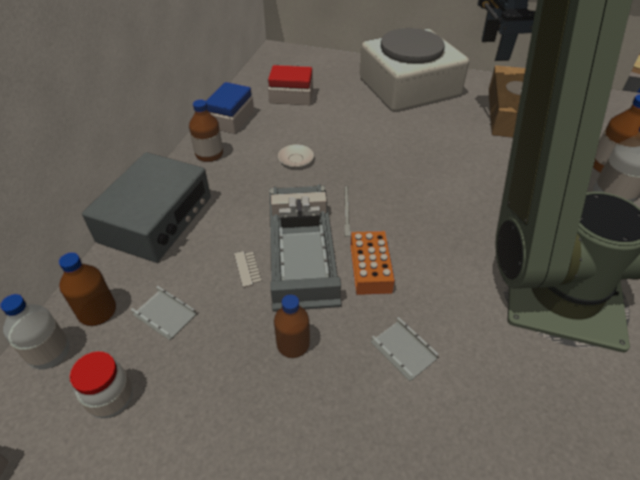

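View pics/wrist0.png

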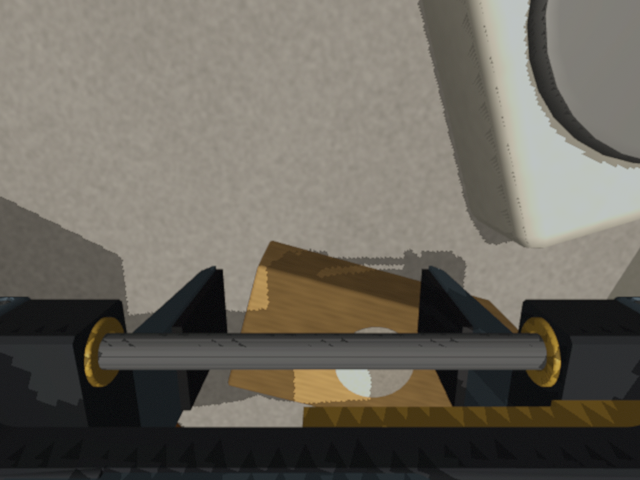

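Run:
```python
from h import *
im=cv2.imread('pics/top0.png')[150:310,190:400]; cv2.imwrite('pics/z0.png',cv2.resize(im,(788,600),interpolation=cv2.INTER_CUBIC))
im=cv2.imread('pics/side0.png')[180:310,260:350]; cv2.imwrite('pics/z1.png',cv2.resize(im,None,fx=4.5,fy=4.5,interpolation=cv2.INTER_CUBIC))
```

```text
(no output)
```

View pics/z0.png

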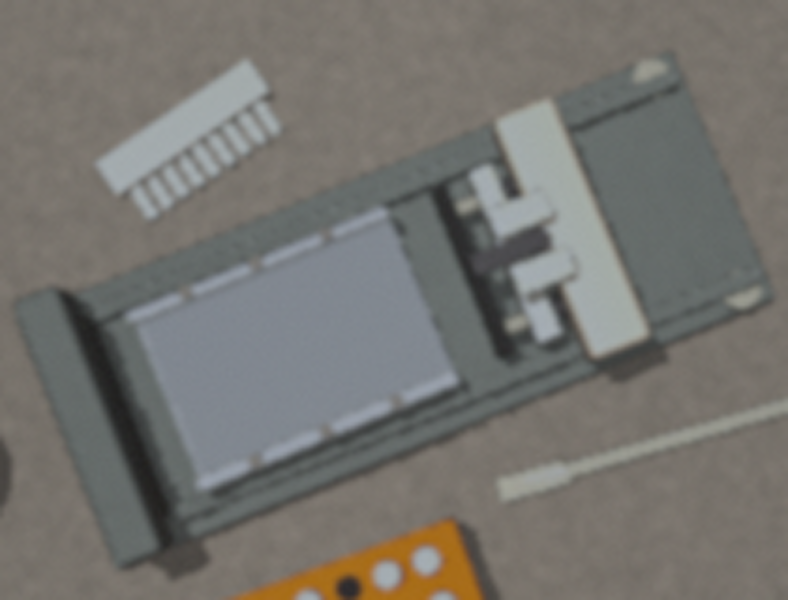

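View pics/z1.png

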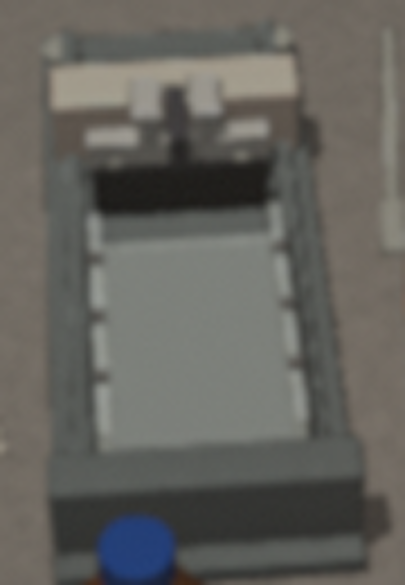

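```bash
cat >> h.py <<'E'
from scipy.spatial.transform import Rotation as Ro
def cam(f):
    d=np.load('pics/'+f+'.npz'); return d['K'],d['o'],Ro.from_euler('xyz',d['R'],degrees=True).as_matrix()
def back(c,uv,z):
    K,o,R=c; r=R@np.linalg.inv(K)@np.array([uv[0],uv[1],1.]); return o+r*(z-o[2])/r[2]
def proj(c,P):
    K,o,R=c; q=K@(R.T@(np.array(P)-o)); return q[:2]/q[2]
E
python3 - <<'E'
from h import *
c=cam('top0')
def b(u,v,z): return back(c,(190+(u+.5)/3.7524-.5,150+(v+.5)/3.75-.5),z)
S=[b(*p,52.5) for p in [(497,123),(552,98),(648,335),(592,358)]]
P=[b(*p,12) for p in [(677,55),(772,297)]]
W=[b(*p,56) for p in [(15,300),(60,290),(160,548),(122,566)]]
T=[b(*p,40) for p in [(130,318),(385,210),(460,380),(200,488)]]
for n,L in zip('SPWT',[S,P,W,T]):
    print(n,np.round(L,1).tolist()); L=np.array(L)
    print([round(float(np.linalg.norm(L[i]-L[(i+1)%len(L)])),1) for i in range(len(L))], [round(float(np.degrees(np.arctan2(*(L[(i+1)%len(L)]-L[i])[[1,0]]))),1) for i in range(len(L))])
E
```

```text
S [[607.3, -25.1, 52.5], [618.7, -50.4, 52.5], [509.6, -92.8, 52.5], [499.4, -67.2, 52.5]]
[27.7, 117.0, 27.6, 115.9] [-65.8, -158.8, 111.8, 21.3]
P [[647.2, -112.9, 12.0], [529.9, -156.6, 12.0]]
[125.2, 125.2] [-159.6, 20.4]
W [[527.6, 193.1, 56.0], [532.0, 172.9, 56.0], [415.6, 127.7, 56.0], [407.8, 144.7, 56.0]]
[20.7, 124.8, 18.7, 129.3] [-77.8, -158.8, 114.9, 22.0]
T [[520.2, 144.4, 40.0], [569.4, 26.8, 40.0], [490.4, -7.2, 40.0], [441.9, 112.2, 40.0]]
[127.4, 86.0, 128.9, 84.7] [-67.3, -156.7, 112.1, 22.3]
```

```bash
cat > fit.py <<'E'
from h import *
from scipy.optimize import least_squares
c=cam('top0')
def px(u,v): return np.array([190+(u+.5)/3.7524-.5,150+(v+.5)/3.75-.5])
obs=[((60,-15+0,52.5),'s',(552,98)),((60,15,52.5),'s',(497,123)),((-60,-15,52.5),'s',(648,335)),((-60,15,52.5),'s',(592,358)),
((65,-175,12),'b',(677,55)),((-65,-175,12),'b',(772,297)),((65,130,56),'b',(60,290)),((-65,130,56),'b',(160,548)),
((45,65,40),'t',(130,318)),((45,-65,40),'t',(385,210)),((-45,-65,40),'t',(460,380)),((-45,65,40),'t',(200,488))]
def w(p,q,k):
    off={'s':p[3],'t':p[4],'b':0}[k]; a=np.radians(p[2]); x,y=q[0],q[1]+off
    return np.array([p[0]+x*np.cos(a)-y*np.sin(a),p[1]+x*np.sin(a)+y*np.cos(a),q[2]])
f=lambda p:np.concatenate([proj(c,w(p,q,k))-px(*m) for q,k,m in obs])
r=least_squares(f,[540,30,21.5,-90,50],loss='soft_l1')
if __name__=='__main__':
    print(np.round(r.x,2)); print(np.round(r.fun.reshape(-1,2),1).tolist())
    p=r.x
    print('push face',w(p,(0,-15,32.5),'s'), 'home by tray gap',65-p[4])
E
python3 fit.py
```

```text
[522.79  28.95  22.   -94.78  43.52]
[[-0.0, -0.5], [-1.5, -0.6], [1.5, 0.8], [0.2, 1.4], [-2.2, -0.7], [0.6, 1.0], [-0.5, -1.4], [1.5, 1.0], [-1.2, -2.1], [0.5, -1.8], [0.4, 0.7], [-0.3, 0.9]]
push face [563.91535363 -72.84052538  32.5       ] home by tray gap 21.47672609845364
```

```bash
cat >> h.py <<'E'
def to(P,yaw):
    s=env.state(); R=Ro.from_euler('xyz',s['ee_rot'],degrees=True); Rt=Ro.from_euler('xyz',[180,0,yaw],degrees=True)
    print('shift',np.round(R.as_matrix().T@(np.array(P)-s['ee_pos']),1),'turn',np.round((R.inv()*Rt).as_rotvec(),4))
E
python3 - <<'E'
from fit import *
p=r.x
T=w(p,(0,-158,0),'b'); T[2]=120; print(T); to(T,22)
print([np.round(back(c,q,z),0) for q,z in [((442,174),8),((366,266),2)]])
E
```

```text
[ 581.97719359 -117.55007534  120.        ]
shift [-249.1 -496.6   93.7] turn [-1.100e-03  1.000e-03 -1.574e+00]
[array([ 629., -244.,    8.]), array([ 464., -104.,    2.])]
```

Emit:
drive_tool --series '[[1,[-22,-44,0],[0,0,-0.14]],[1,[-44,-88,0],[0,0,-0.28]],[1,[-66,-132,0],[0,0,-0.42]],[1,[-88,-176,0],[0,0,-0.56]],[1,[-110,-220,0],[0,0,-0.7]]]' --squeeze 20

```text
time_s: 0.65
ee_pos: [377.9, -348.3, 213.8]
ee_rot: [-180.0, 0.0, -27.8]
force: [0.4, -0.1, -0.8]
gripper_width: 54.1
```

Run:
```python
from h import *
print(env.state()['ee_pos'],env.state()['ee_rot']);to([582,-117.5,150],22)
```

```text
[ 377.91091036 -348.2676708   213.81979526] [-1.79997828e+02  3.84746191e-03 -2.77718714e+01]
shift [  73.1 -299.3   63.8] turn [-1.000e-04  0.000e+00 -8.687e-01]
```

Emit:
drive_tool --series '[[1,[10,-43,0],[0,0,-0.14]],[1,[20,-86,0],[0,0,-0.28]],[1,[30,-129,0],[0,0,-0.42]],[1,[40,-172,0],[0,0,-0.56]],[1,[50,-215,0],[0,0,-0.7]]]'

```text
time_s: 1.15
ee_pos: [523.2, -182.1, 213.8]
ee_rot: [180.0, 0.0, 12.4]
force: [-0.5, -1.1, -0.2]
gripper_width: 14.4
```

Run:
```python
from h import *
print(env.state()['ee_pos'],env.state()['ee_rot']);to([582,-117.5,120],22)
```

```text
[ 523.20012919 -182.13692626  213.76250847] [1.79997530e+02 1.86301280e-02 1.23729511e+01]
shift [ 71.3 -50.5  93.7] turn [ 0.      0.0003 -0.168 ]
```

Emit:
drive_tool --series '[[1,[30,-21,30],[0,0,-0.1]],[1,[55,-40,60],[0,0,-0.168]],[1,[71.3,-50.5,85],[0,0,-0.168]],[1,[71.3,-50.5,93.7],[0,0,-0.168]],[1,[71.3,-50.5,93.7],[0,0,-0.168]]]'

```text
time_s: 1.65
ee_pos: [580.3, -119.3, 118.6]
ee_rot: [-179.9, 0.2, 21.7]
force: [0.3, -0.9, -0.4]
gripper_width: 0.4
```

Run:
```python
from h import *
print(env.state()['ee_pos'],env.state()['ee_rot'],env.state()['gripper_width'])
d=grab('wrist','wrist1'); grab('top','top1')
print(d['origin'],d['orientation'])
im=cv2.imread('pics/top1.png')[130:310,190:430]; cv2.imwrite('pics/z2.png',cv2.resize(im,None,fx=3.3,fy=3.3,interpolation=cv2.INTER_CUBIC))
```

```text
[ 580.33664155 -119.31035835  118.59432264] [-179.89424644    0.21285492   21.70833291] 0.3757382847454971
[552.5427501  -48.36496442 289.57765908] [164.25691977   0.27385121  21.63692045]
```

View pics/wrist1.png

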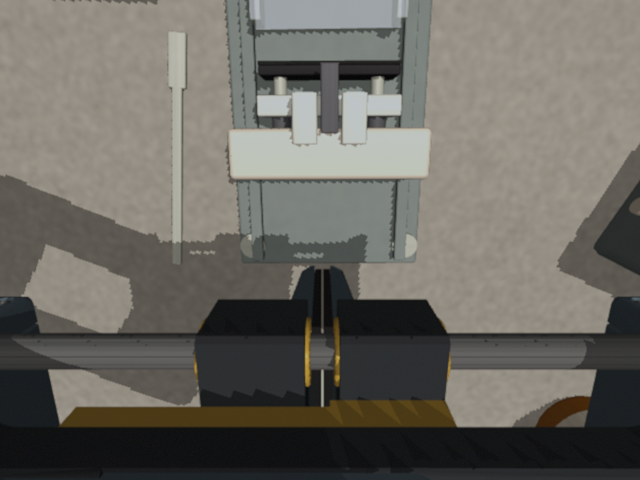

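View pics/z2.png

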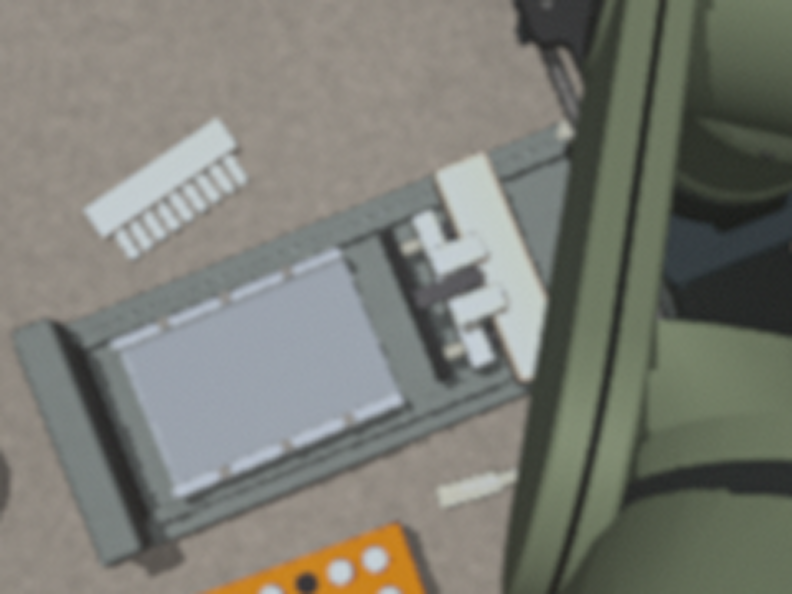

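Run:
```python
from fit import *
c2=cam('wrist1')
p=r.x
a=np.radians(21.9); ex=np.array([np.cos(a),np.sin(a)]); ey=np.array([-np.sin(a),np.cos(a)])
tcp=np.array([580.34,-119.31])
for n,uv,z in [('slide rear L',(229,177.5),52.5),('slide rear R',(430,180),52.5),('slide front L',(229,130),52.5),('front R',(430,130),52.5),('plate L',(242,262),12),('plate R',(416,262),12),('tongue',(329,133),59.5),('cheek',(304,143.5),59.5),('cheekR',(355,143.5),59.5),('bar top',(329,63),40),('tray rear',(260,31),40),('tray rearR',(400,31),40)]:
    q=back(c2,uv,z)[:2]; d=q-tcp; print(n,np.round(q,1),'rel tcp x,y',np.round([d@ex,d@ey],1))
```

```text
slide rear L [509.6 -94.2] rel tcp x,y [-56.3  49.7]
slide rear R [622.1 -51.1] rel tcp x,y [64.2 47.7]
slide front L [501.1 -68.1] rel tcp x,y [-54.4  77.1]
front R [609.4 -25.1] rel tcp x,y [62.1 76.6]
plate L [ 530.5 -158. ] rel tcp x,y [-60.6 -17.3]
plate R [ 650.8 -110.1] rel tcp x,y [ 68.8 -17.7]
tongue [555.6 -48.2] rel tcp x,y [ 3.6 75.2]
cheek [544.5 -58.8] rel tcp x,y [-10.6  69.5]
cheekR [571.5 -48.1] rel tcp x,y [18.3 69.4]
bar top [541.1 -11.6] rel tcp x,y [  3.8 114.5]
tray rear [498.  -10.5] rel tcp x,y [-35.8 131.6]
tray rearR [572.6  19. ] rel tcp x,y [ 44.4 131.2]
```

Emit:
drive_tool --series '[[1,[4,0,20],[0,0,0]],[1,[4,0,42],[0,0,0]],[1,[4,0,64],[0,0,0]],[1,[4,0,84],[0,0,0]],[1,[4,0,91],[0,0,0]]]'

```text
time_s: 2.25
ee_pos: [584.5, -119.1, 29.0]
ee_rot: [-180.0, 0.0, 21.6]
force: [0.1, 0.3, -0.1]
gripper_width: 0.5
```

Emit:
drive_tool --series '[[1,[0,-5,0],[0,0,0]],[1,[0,-10,0],[0,0,0]],[1,[0,-15,0],[0,0,0]],[1,[0,-20,0],[0,0,0]],[1,[0,-20,0],[0,0,0]]]'

```text
time_s: 2.75
ee_pos: [577.8, -98.7, 29.9]
ee_rot: [180.0, -0.0, 21.7]
force: [0.2, -0.6, -0.0]
gripper_width: 0.4
```

Run:
```python
from h import *
print(env.state()['ee_pos'],env.state()['ee_rot'],env.state()['force'])
d=grab('wrist','wrist2')
```

```text
[577.83089299 -98.72012514  29.8989677 ] [ 1.79980299e+02 -3.39700217e-02  2.17086823e+01] [ 0.16173199 -0.5762239  -0.01204674]
```

View pics/wrist2.png

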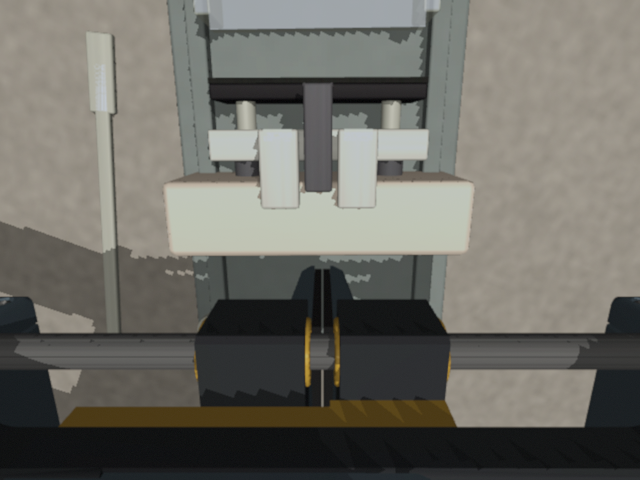

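Emit:
drive_tool --series '[[1,[0,-3,0],[0,0,0]],[1,[0,-6,0],[0,0,0]],[1,[0,-9,0],[0,0,0]],[1,[0,-12,0],[0,0,0]],[1,[0,-15,0],[0,0,0]]]'

```text
time_s: 3.3
ee_pos: [573.3, -87.7, 29.3]
ee_rot: [179.7, -0.0, 21.8]
force: [1.5, -11.9, -3.7]
gripper_width: 0.3
```

Emit:
drive_tool --series '[[1,[0,-2,0],[0,0,0]],[1,[0,-4,0],[0,0,0]],[1,[0,-6,0],[0,0,0]],[1,[0,-8,0],[0,0,0]],[1,[0,-10,0],[0,0,0]]]'

```text
time_s: 3.8
ee_pos: [569.9, -79.2, 29.3]
ee_rot: [179.6, -0.0, 21.8]
force: [1.1, -10.6, -2.6]
gripper_width: 0.3
```

Run:
```python
from h import *
print(env.state()['ee_pos'],env.state()['ee_rot'],env.state()['force'])
d=grab('wrist','wrist3')
```

```text
[569.89103481 -79.22739196  29.30692099] [ 1.79649824e+02 -3.52599968e-02  2.17831632e+01] [  1.09270152 -10.5912852   -2.61951273]
```

View pics/wrist3.png

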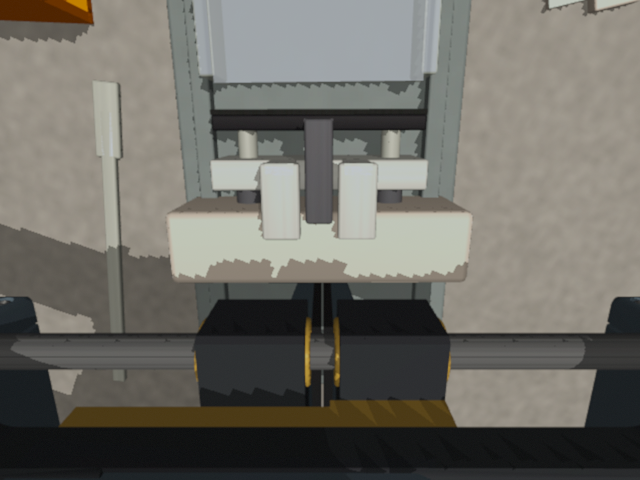

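Emit:
drive_tool --series '[[1,[0,-2,0],[0,0,0]],[1,[0,-4,0],[0,0,0]],[1,[0,-6,0],[0,0,0]],[1,[0,-8,0],[0,0,0]],[1,[0,-10,0],[0,0,0]]]'

```text
time_s: 4.35
ee_pos: [566.2, -69.9, 29.3]
ee_rot: [179.7, -0.0, 21.8]
force: [1.6, -10.9, -2.2]
gripper_width: 0.3
```

Emit:
drive_tool --series '[[1,[0,-1.6,0],[0,0,0]],[1,[0,-3.2,0],[0,0,0]],[1,[0,-4.8,0],[0,0,0]],[1,[0,-6.4,0],[0,0,0]],[1,[0,-8,0],[0,0,0]]]'

```text
time_s: 4.85
ee_pos: [563.3, -63.0, 29.3]
ee_rot: [179.6, -0.0, 21.8]
force: [2.2, -12.3, -3.6]
gripper_width: 0.2
```

Run:
```python
from h import *
print(env.state()['ee_pos'],env.state()['ee_rot'],env.state()['force'])
d=grab('wrist','wrist4');grab('side','side4')
im=cv2.imread('pics/side4.png')[180:310,260:350]; cv2.imwrite('pics/z4.png',cv2.resize(im,None,fx=4.5,fy=4.5,interpolation=cv2.INTER_CUBIC))
```

```text
[563.34725237 -62.98502345  29.32892611] [ 1.79606926e+02 -2.84298110e-02  2.18091221e+01] [  2.18537378 -12.32962807  -3.62743403]
```

View pics/wrist4.png

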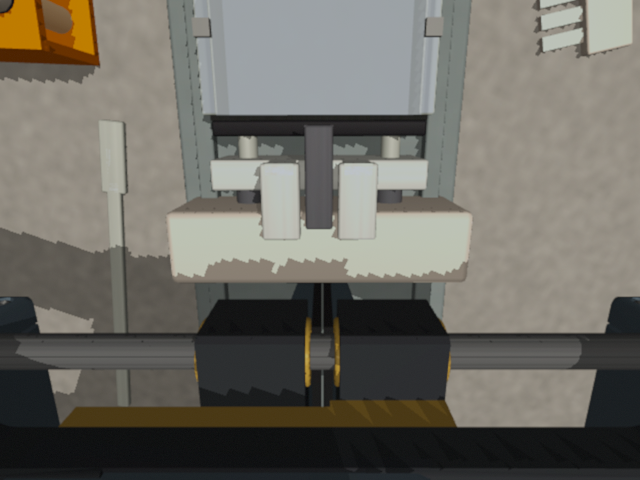

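View pics/z4.png

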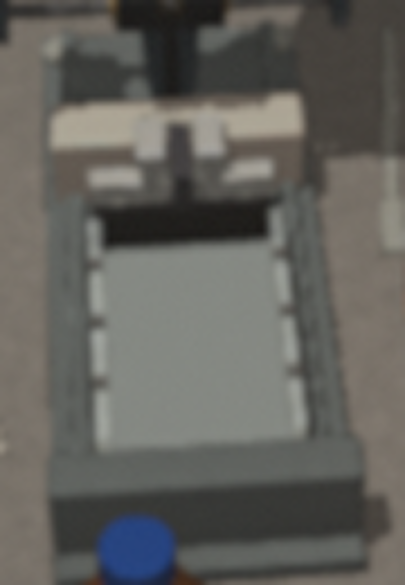

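```bash
cat >> h.py <<'E'
def look(f):
    print(env.state()['time_s'],env.state()['ee_pos'],env.state()['force'])
    d=grab('wrist',f); im=cv2.imread('pics/%s.png'%f)
    g=d['image'].astype(int)
    for c in (318,281,357):
        col=g[200:270,c-4:c+5].mean(1).sum(1); dd=np.diff(col); k=np.argsort(-abs(dd))[:3]; print(c,[(int(200+i),int(dd[i])) for i in sorted(k)])
    cv2.imwrite('pics/z_%s.png'%f,cv2.resize(im[95:295,190:450],(780,600),interpolation=cv2.INTER_CUBIC))
E
python3 - <<'E'
from h import *
look('w4b')
E
```

```text
4.95 [563.22790077 -62.64465181  29.3098829 ] [  1.03897301 -11.72981906  -3.16998983]
318 [(227, 88), (228, 169), (229, 69)]
281 [(239, 51), (265, -51), (266, -59)]
357 [(237, -33), (238, 10), (239, 33)]
```

Emit:
drive_tool --series '[[1,[0,-1,0],[0,0,0]],[1,[0,-2,0],[0,0,0]],[1,[0,-3,0],[0,0,0]],[1,[0,-4,0],[0,0,0]],[1,[0,-5,0],[0,0,0]]]'

```text
time_s: 5.5
ee_pos: [561.5, -58.3, 29.3]
ee_rot: [179.6, -0.0, 21.8]
force: [2.1, -11.4, -2.8]
gripper_width: 0.1
```

Run:
```python
from h import *
look('w5')
```

```text
5.5 [561.45373702 -58.27296003  29.30817238] [  2.12912274 -11.40243947  -2.84936969]
318 [(228, 177), (229, 116), (259, -51)]
281 [(239, 51), (266, -62), (267, -51)]
357 [(236, -8), (237, -32), (239, 32)]
```

View pics/z_w5.png

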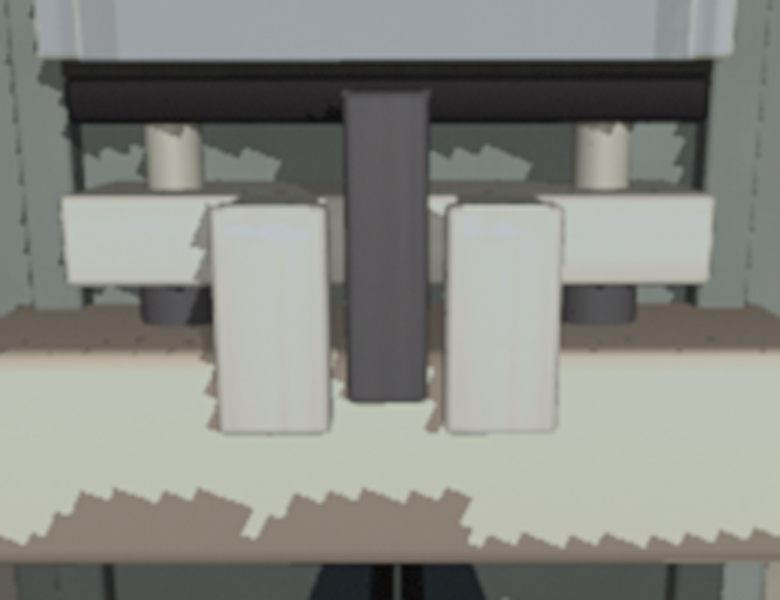

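Emit:
drive_tool --series '[[1,[0,-1,0],[0,0,0]],[1,[0,-2,0],[0,0,0]],[1,[0,-3,0],[0,0,0]],[1,[0,-4,0],[0,0,0]],[1,[0,-5,0],[0,0,0]]]'

```text
time_s: 6.05
ee_pos: [559.6, -53.6, 29.3]
ee_rot: [179.6, -0.0, 21.8]
force: [1.7, -11.8, -2.1]
gripper_width: 0.2
```

Run:
```python
from h import *
look('w6')
```

```text
6.05 [559.60698422 -53.62989856  29.33248329] [  1.68888371 -11.75234943  -2.11006671]
318 [(228, 162), (229, 124), (260, -59)]
281 [(238, -44), (239, 49), (263, -50)]
357 [(237, -32), (238, 9), (239, 32)]
```

Emit:
drive_tool --series '[[1,[0,-1,0],[0,0,0]],[1,[0,-2,0],[0,0,0]],[1,[0,-3,0],[0,0,0]],[1,[0,-4,0],[0,0,0]],[1,[0,-4,0],[0,0,0]]]'

```text
time_s: 6.6
ee_pos: [558.0, -49.7, 29.3]
ee_rot: [179.6, -0.0, 21.8]
force: [1.9, -12.4, -2.0]
gripper_width: 0.5
```

Run:
```python
from h import *
look('w7')
```

```text
6.6 [558.02384365 -49.68753342  29.31750635] [  1.8870389  -12.42453736  -1.96536799]
318 [(228, 200), (229, 87), (260, -58)]
281 [(237, -44), (239, 51), (263, -52)]
357 [(236, -9), (237, -33), (239, 33)]
```

View pics/w7.png

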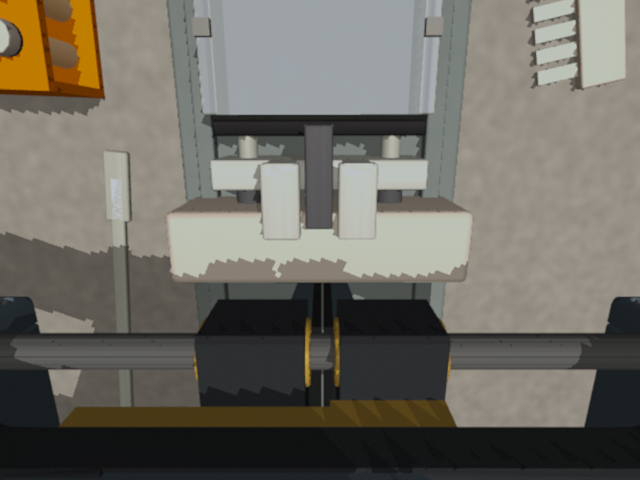

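Emit:
drive_tool --series '[[1,[0,-1,0],[0,0,0]],[1,[0,-2,0],[0,0,0]],[1,[0,-3,0],[0,0,0]],[1,[0,-4,0],[0,0,0]],[1,[0,-4,0],[0,0,0]]]'

```text
time_s: 7.15
ee_pos: [556.7, -46.5, 29.3]
ee_rot: [179.6, -0.0, 21.8]
force: [1.0, -13.2, -2.7]
gripper_width: 0.4
```

Run:
```python
from h import *
look('w8')
```

```text
7.15 [556.73501333 -46.4634937   29.32494258] [  0.95364855 -13.15976238  -2.74468611]
318 [(235, 192), (236, 86), (258, -59)]
281 [(238, -55), (239, 49), (265, -60)]
357 [(237, -45), (238, -45), (239, 54)]
```

View pics/z_w8.png

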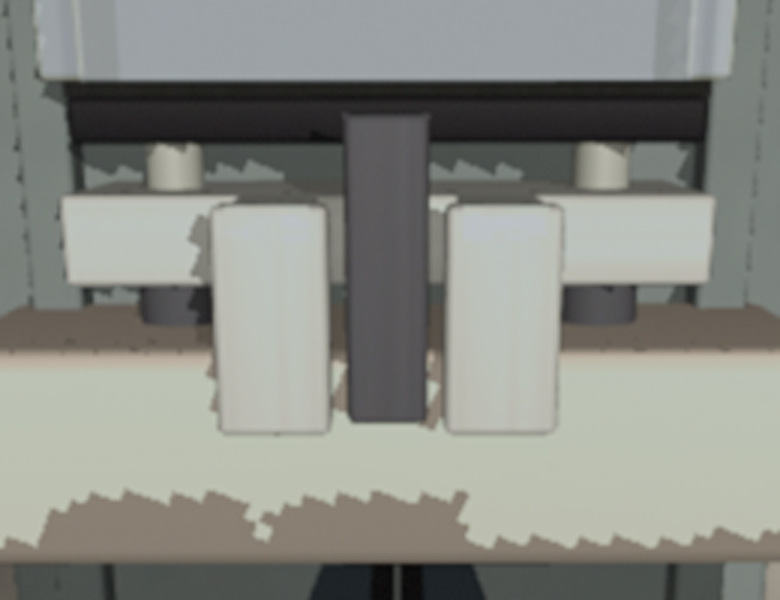

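Emit:
drive_tool --series '[[1,[0,-0.3,0],[0,0,0]],[1,[0,-0.6,0],[0,0,0]],[1,[0,-0.9,0],[0,0,0]],[1,[0,-0.9,0],[0,0,0]],[1,[0,-0.9,0],[0,0,0]]]'

```text
time_s: 7.7
ee_pos: [556.5, -46.0, 29.4]
ee_rot: [179.6, -0.0, 21.8]
force: [2.9, -15.0, -2.9]
gripper_width: 0.3
```

Run:
```python
from h import *
look('w9')
```

```text
7.7 [556.5301304  -45.95088096  29.35398277] [  2.89533356 -15.03829064  -2.88915652]
318 [(236, 141), (237, 137), (260, -51)]
281 [(238, -47), (239, 46), (266, -56)]
357 [(238, -48), (239, 51), (240, 43)]
```

View pics/z_w9.png

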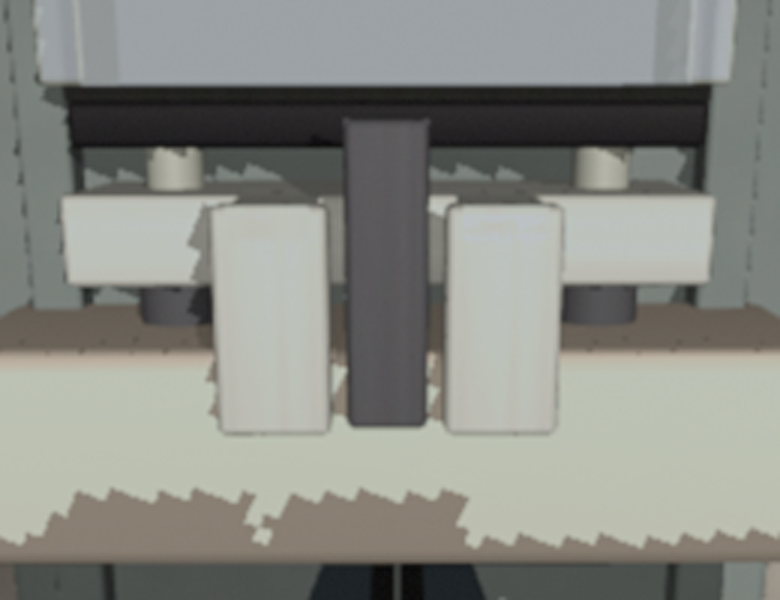

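Emit:
drive_tool --series '[[1,[0,-0.4,0],[0,0,0]],[1,[0,-0.8,0],[0,0,0]],[1,[0,-1.2,0],[0,0,0]],[1,[0,-1.2,0],[0,0,0]],[1,[0,-1.2,0],[0,0,0]]]'

```text
time_s: 8.25
ee_pos: [556.1, -45.1, 29.3]
ee_rot: [179.5, -0.0, 21.8]
force: [2.9, -15.6, -3.5]
gripper_width: 0.4
```

Run:
```python
from h import *
look('w10')
```

```text
8.25 [556.14337916 -45.06035643  29.33897535] [  2.87719467 -15.63806792  -3.51280985]
318 [(239, 190), (240, 84), (258, -59)]
281 [(238, -61), (240, 53), (264, -54)]
357 [(237, -40), (238, -44), (239, 48)]
```

View pics/z_w10.png

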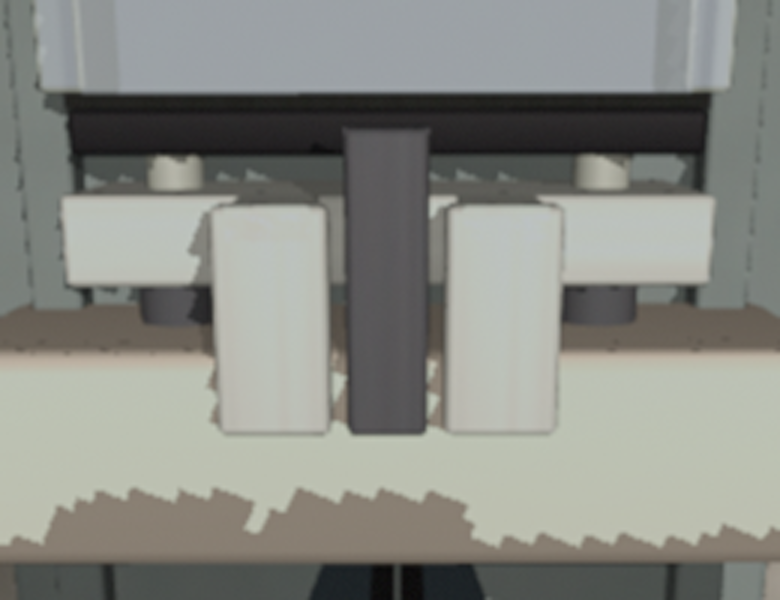

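The tongue's rear end is at crop row 434, the same row as both cheeks' ends, so it is flush. The push force of about 15.6 N matches slide friction plus 5.4 N. I'll back off now.

Emit:
drive_tool --series '[[1,[0,1.5,0],[0,0,0]],[1,[0,4,0],[0,0,0]],[1,[0,8,0],[0,0,0]],[1,[0,14,0],[0,0,0]],[1,[0,20,0],[0,0,0]]]'

```text
time_s: 8.8
ee_pos: [562.2, -59.5, 29.3]
ee_rot: [-180.0, -0.0, 21.7]
force: [0.4, -0.0, -0.8]
gripper_width: 1.0
```

Emit:
drive_tool --series '[[1,[0,5,-5],[0,0,0]],[1,[0,8,-25],[0,0,0]],[1,[0,8,-50],[0,0,0]],[1,[0,8,-60],[0,0,0]],[1,[0,8,-60],[0,0,0]]]'

```text
time_s: 9.3
ee_pos: [566.1, -67.1, 90.9]
ee_rot: [179.9, -0.2, 21.7]
force: [0.5, -0.3, -0.4]
gripper_width: 0.2
```

Run:
```python
from h import *
print(env.state()['time_s'],env.state()['ee_pos'],env.state()['force'])
grab('wrist','w11');grab('side','side11');grab('top','top11')
a=cv2.resize(cv2.imread('pics/w11.png')[60:260,200:440],(720,600),interpolation=cv2.INTER_CUBIC); cv2.imwrite('pics/z11.png',a)
im=cv2.imread('pics/top11.png')[150:310,190:400]; cv2.imwrite('pics/z11t.png',cv2.resize(im,(788,600),interpolation=cv2.INTER_CUBIC))
```

```text
9.3 [566.14146367 -67.09665219  90.9204187 ] [ 0.47325626 -0.3411775  -0.41695659]
```

View pics/z11.png

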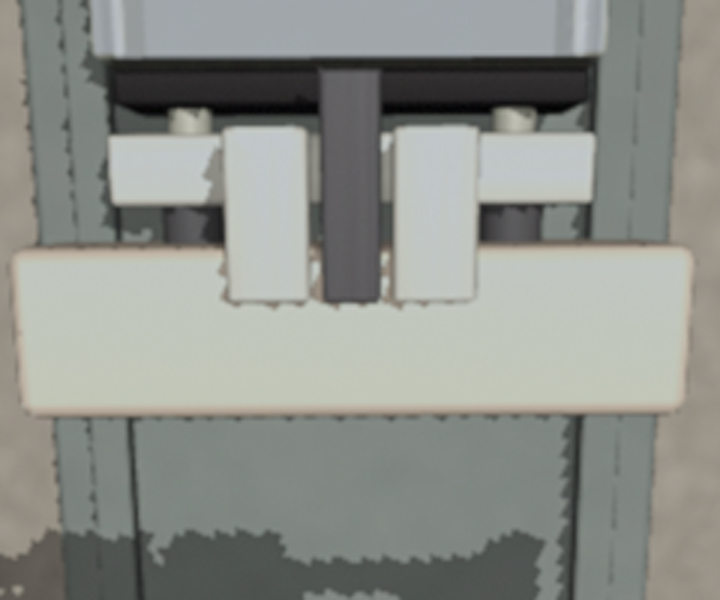

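View pics/z11t.png

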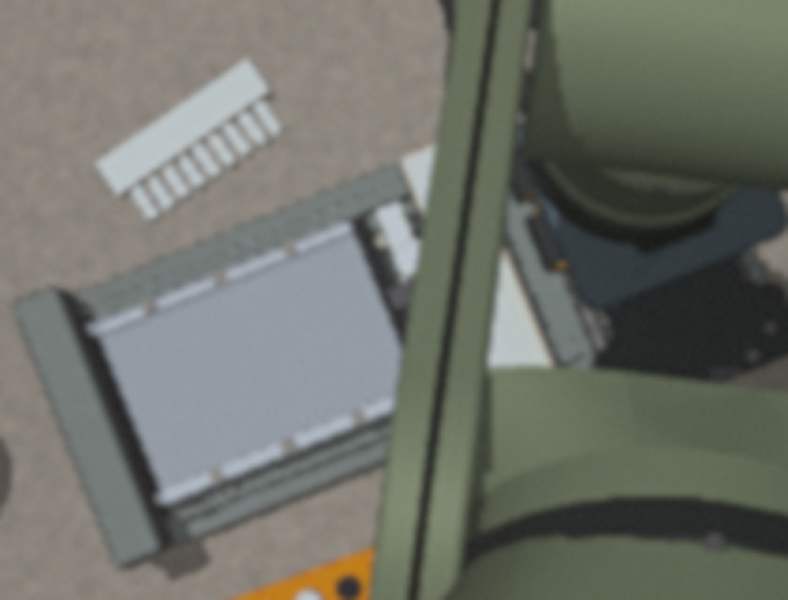

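View pics/side11.png

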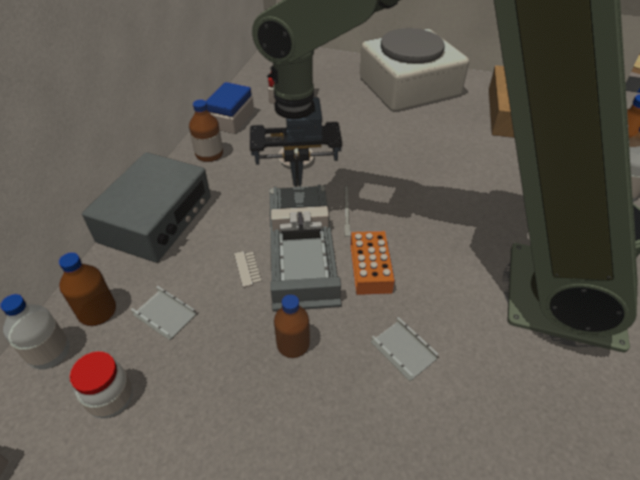

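Run:
```python
from fit import *
p=r.x; a=np.radians(p[2]); ey=np.array([-np.sin(a),np.cos(a)]); o=p[:2]
for f,uv in [('w10',(318,95+94/3)),('w10',(318,95+94/3)),('w11',(318,60+57/3)),('wrist1',(329,31)),('wrist2',(318,27))]:
    for z in (40,): print(f,round(float((back(cam(f),uv,z)[:2]-o)@ey),1))
for n,q,z in [('wall',(60,290),56),('wall',(160,548),56),('tray far',(90,328),40),('tray far',(160,500),40),('tray rear',(352,228),40)]:
    print(n,round(float((back(c,px(*q),z)[:2]-o)@ey),1))
```

```text
w10 -3.0
w10 -3.0
w11 -2.9
wrist1 -27.6
wrist2 -25.9
wall 130.1
wall 131.7
tray far 126.7
tray far 126.4
tray rear -2.1
```

The bar stiffened as if the tray stopped at the wall, but the image estimates of its position are a few mm ambiguous. I'll look at the wall end from above, well clear of everything.

Emit:
drive_tool --series '[[1,[0,0,-30],[0,0,0]],[1,[0,0,-70],[0,0,0]],[1,[0,-10,-110],[0,0,0]],[1,[0,-35,-120],[0,0,0]],[1,[0,-70,-120],[0,0,0]]]'

```text
time_s: 9.95
ee_pos: [540.2, -2.0, 210.4]
ee_rot: [179.9, -0.2, 21.5]
force: [1.5, 1.2, -0.4]
gripper_width: 0.3
```

Emit:
drive_tool --series '[[1,[0,-30,0],[0,0,0]],[1,[0,-60,0],[0,0,0]],[1,[0,-80,0],[0,0,0]],[1,[0,-80,0],[0,0,0]],[1,[0,-80,0],[0,0,0]]]'

```text
time_s: 10.45
ee_pos: [509.3, 72.5, 208.4]
ee_rot: [180.0, 0.1, 21.7]
force: [-0.5, -0.4, -0.2]
gripper_width: 0.1
```

Run:
```python
from h import *
print(env.state()['ee_pos'],env.state()['force'])
grab('wrist','w12')
```

```text
[509.34489186  72.5010801  208.38532438] [-0.46485298 -0.35244275 -0.23134141]
```

View pics/w12.png

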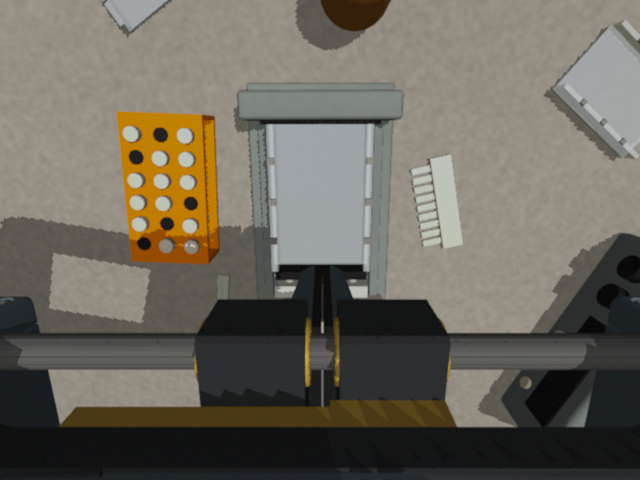

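Run:
```python
from h import *
cv2.imwrite('pics/z12.png',cv2.resize(cv2.imread('pics/w12.png')[75:175,235:405],(790,465),interpolation=cv2.INTER_CUBIC))
```

```text
(no output)
```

View pics/z12.png

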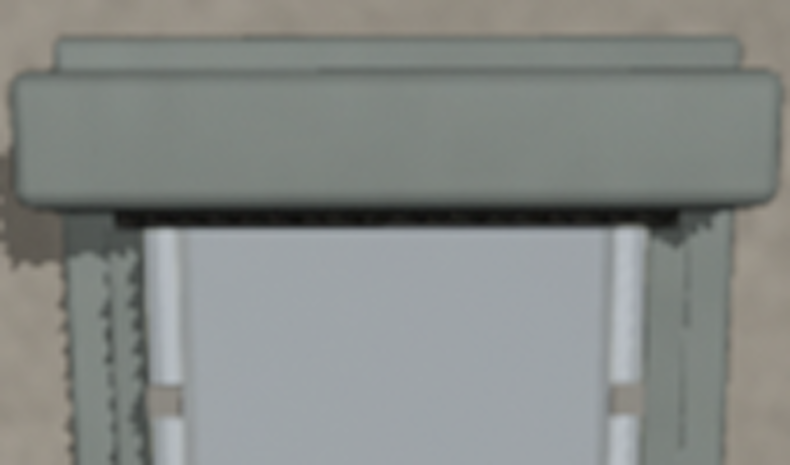

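Run:
```python
from h import *
print(env.state()['time_s'],np.abs(env.state()['qvel']).max()); print(env.job_done())
```

```text
10.5 0.696589883687373
the job is handed in; nothing more can be done
None
```

I pushed the slide along from behind with the shut fingers, in small steps, until the tray stopped against the end wall and the tongue came flush. I then backed off and handed the job in at about 10.5 s of the 72 s allowed.

**Tongue:** it was level with both cheeks' rear ends, at the same image row, before I released the slide and again afterwards. The push force at the end was about 15.6–16 N, which fits 10 N of slide friction plus about 5.4 N on the tray.

**Tray:** a close view from above shows it square against the wall's dark rubber strip, with no bed plate visible between them. The bar also compressed one-for-one with the slide over the last 1.5 mm, so the tray had stopped moving.

**Clearance:** the robot was clear of everything when I handed in. The bystanders I could see look unmoved, but I did not measure their positions.

**One check disagreed:** positions worked out from the pixels put the tray 2–3 mm short of home (far end about 126.5 mm, against 130–131.7 mm for the wall's top edge). I put this down to calibration and corner-picking error, because the starting gap by the same method came out at 21–28 mm, more than the 20 mm the task allows. I relied on the contact evidence instead.

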